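Change the sample on the inspection stage and hover the drilled disc over its pins

ROBOT

A 7-joint arm with a two-finger parallel gripper is mounted at the origin on the work surface. World frame = base frame: x ahead of the robot, y to its left, z up, the work surface at z = 0. Lengths are in m, angles in rad, forces in N, time in s.
With the tool pointing down it reaches from about 0.35 to 0.9 m from the base axis. Payload 8.1 kg.
Tool frame: the origin (TCP) lies at the very end of the fingers, on their centre line; the grasp point (between the pads) lies 19 mm behind it; z points along the fingers, y is the line along which they close (so a half turn about z gives the same grasp; the last joint's range is limited). The gripper opens to 92 mm and grips with 3 to 60 N. Pads are 19 mm wide; open, the fingers measure 130 mm over their backs; the gripper's body (75 mm by 190 mm) begins 47 mm behind the grasp point.
Start: joints at [1.079, 0.434, 0.025, 1.573, -0.012, 1.134, -0.075], TCP at [0.237, -0.578, 0.227] pointing down, gripper open.
Joint ranges: [-2.62, 2.62], [-0.44, 2.09], [-1.27, 1.32], [0.08, 2.57], [-1.32, 4.46], [0.12, 2], [-2.74, 2.74]. Speed limits (rad/s): [2.22, 2.22, 3.01, 3.01, 3.14, 3.14, 3.14].

INTERFACE

Orientations are given as a rotation vector (axis times angle).
In Python, from cell import observe, get_image, sign_off, find_in, trace, place_of gives the robot as it stands. The module is installed in compiled form; this text tells all that it offers.
- The arm moves only by the shell command python3 -m handwheel 'ROWS' [OPENING] [FORCE]. ROWS is JSON, a list of rows, each a list of 6 numbers: the shift along the tool's x, y, z each as a share of 0.02 m, from -1 to 1, then the turn, a rotation vector about the tool's x, y, z each as a share of 4 degrees, from -1 to 1. A call has 1 to 8 rows; each row shifts and turns the commanded pose from where the row before left it, along the tool's axes as they then stand; what a row does not reach is not made up. A row lasts 1/12 s, in which the tool goes at most 41.7 mm and 7.16 degrees, less where a joint would pass 70% of its speed; a pose out of reach is approached as far as the arm can. A call with a number of a shift or a turn outside -1 to 1 is refused whole. A call with a gripper value outside its range is refused whole. OPENING is the opening, from 0 (shut) to 1 (fully open), set as the call begins (- or left out, the last holds). The fingers move at their own pace and stop on an object; FORCE is the grip in N (left out, the last holds). Time passes only in rows, so rows that do not move let the fingers close. It gives the time, the measured TCP pose, the force, the opening and the grip force at its end, in the units of the state.
- observe(): the state, without advancing time (a new reading comes with each control period).
- get_image(name): name is "scene" or "top" or "wrist"; returns a dict with "image" (480x640x3 uint8, red, green, blue), "fx", "fy", "cx", "cy" (pixels), "k1" (the pictures are not rectified: a ray, as slopes to the right and down, at radius r is drawn at 1 + k1 r^2 times it, then the intrinsics apply), "position" and "orientation" of the camera in the world. Camera axes: x right, y down, z forward; pixel columns grow to the right and rows downward; lengths in m; the calibration is good to about 2 mm. A picture is of the moment at which its call begins. There is no depth.
- sign_off(): hands the job in; it is judged then, once.
Trained networks look in the newest picture that a camera, given by its name, has taken for a name from the list of things; names that differ only in an ending like _2 or _b are one class to them, and where a whole thing is asked for, a point or a joint stands for the part that bears it (a point fixed in the world has none). Each returns a list of dicts, best first, with "score" (0 to 1); they miss things now and then, are a little off and sometimes report something else, mostly with a low value. They report only what shows in the picture. A call takes as long as a camera call. They do not tell look-alikes from the thing itself.
- find_in(label, camera): "rect" ([centre column, centre row, width, height] as shares, 0 to 1, of the picture: columns of its width, rows of its height, round what is visible of it).
- trace(label, camera): "region" (480x640 bool, what is visible of it) and "rect" ([centre column, centre row, width, height] as shares, 0 to 1, of the picture: columns of its width, rows of its height, round what is visible of it).
- place_of(label, camera): "point" ([column, row] as shares, 0 to 1, of the picture: columns of its width, rows of its height: a listed point, or the origin of a listed thing).
The state is a dict: "clock": time; "joints": joint angles; "dq": joint speeds; "joint_efforts": joint torques, N m; "position": TCP position; "ee_rot": TCP orientation; "force": force on the tool from outside, world axes, zero at the start; "ft_torque": the same for the moment, N m; "width": opening from 0.0 (shut) to 1.0 (fully open); "gripper_force": force on a finger pad.
Only numpy, scipy, OpenCV 4.12 (cv2) and the standard library are available. Lean on these libraries where they do the work, as an engineer would, in place of code of your own. Each camera call takes 0.05 s, during which the arm holds its last target. There are 200 camera calls.

TASK

Change the sample on the inspection stage: first take the steel bushing off the stage and stand it upright in the open top drawer of the little cabinet, setting it down rather than dropping it, and let go. Then pick up the drilled aluminium disc by its orange handle, lift it higher than the yellow guard rails, bring it over them to the stage and stop with it level, centred and turned so that its two slots are right above the two brass pins, hovering about a centimetre above the pin tips. Finish while still holding it there; the disc must never be dropped or touch the stage, pins or rails, and the other loose things (jar, bottle, beaker, brass bushing, tools and so on) stay where they are.

Things in the scene. Friction and masses are not known exactly. Their poses are not given: they have to be found in the camera images.
- stage: Fixed inspection stage: white base 200 (x) x 270 (y) x 20 mm, on it a dark plate 190 x 190 mm, top 40 mm above the bench, with a white dashed circle of 72 mm radius and two brass pins (see nest). Yellow guard rails run along x at y = +-125 mm, 190 mm long, tops 110 mm above the bench; none on the other two sides. Origin: centre of the underside, z up.
- nest (a point): Point on the top face of the stage plate (40 mm above the bench), midway between two brass locating pins at x = +45 and -45 mm, y = 0. Pins: 10 mm diameter, 12 mm tall, tapering to 6 mm at the tip. Axes as the stage: x through both pins, z up. White lines on the plate continue the line of the pins outward.
- bushing: Sample to clear: steel flanged bushing, 0.15 to 0.31 kg, standing on the stage within 8 mm of the nest. Flange 44 mm diameter, 6 mm thick at the bottom, then a cylinder of 34 mm diameter up to 45 mm; grip the cylinder from above, fingers closing along the stage's y, clear of the pins. Origin: centre of the underside, z up.
- cab_drawer0 (a joint): Opening of the cabinet's top drawer in m: 0 shut, starts at 0.12 to 0.16, at most 0.166. It slides with about 1 N of friction and need not be moved.
- drawer_floor (a point): Good spot for the bushing: on the inner floor of the open top drawer (grey cabinet, white fronts), 94 mm above the bench. x points into the cabinet, z up. Inside: 47 mm to the front wall, 94 mm to each side wall (48 mm high; front panel 58). The cabinet's front edge crosses (joint - 0.054) m behind this point; the cabinet top is 70 mm above this floor.
- disc: Aluminium disc 130 mm in diameter, 10 mm thick, 0.24 to 0.44 kg, flat on a blue pad. Small dark blind holes and two open slots centred at x = +-45 mm (22 mm radially, 28 across). Orange bar handle on the centre, in line with the slots: 50 mm along x, 14 along y, top 52 mm above the underside; grip along y. Same after a half turn. Origin: centre of the underside, z up.
- pad: Fixed blue foam pad 160 x 160 x 12 mm on which the disc lies. Origin: centre of the underside. Pad and cabinet may change sides.
- amber_jar: Bystander: amber jar, 48 mm diameter, 60 mm tall, standing on top of the cabinet. Origin: centre of the underside.
- brass_bushing: Bystander: brass bushing of the same shape as the steel one, standing on the bench. Leave it. Origin: centre of the underside.
- white_bottle: Bystander: white bottle with red cap, 44 mm diameter, 95 mm tall, on the bench. Origin: centre of the underside.
- beaker: Bystander: blue beaker, 64 mm diameter, 75 mm tall, on the bench. Origin: centre of the underside.
- ring_gauge: Bystander: copper-coloured ring gauge, 60 mm diameter, 18 mm high, flat on the bench. Origin: centre of the underside.
- screwdriver: Bystander: screwdriver lying on the bench off to the right.
- notebook: Bystander: notebook 150 x 105 x 12 mm on the bench off to the left.
There are look-alikes about, which are no part of the job. Leave any green or red look-alike of the bushing alone.

How it is judged:
On the way, in this order (a step that is already met when the one before it is completed fails the run):
1. the steel bushing stands upright in the open drawer, at rest and let go (x of bushing in the frame of drawer_floor between -0.045 and 0.14 m and y of bushing in the frame of drawer_floor between -0.09 and 0.09 m and z of bushing in the frame of drawer_floor between -0.005 and 0.006 m and angle between bushing's own z axis and vertical below 0.2 rad and linear speed of bushing below 0.03 m/s and contact force between the fingers and bushing below 0.1 N), for 0.2 s.
2. the disc, in the fingers, is lifted with its underside higher than the guard rails (110 mm above the bench) (height (world z) of disc above 0.11 m and contact force between the fingers and disc above 1 N), for 0.1 s.
At the end, for the whole second after the job is handed in: Disc held still, touching only the fingers: underside 3 to 22 mm above the pin tips (15 to 34 above the plate), centred within 8 mm, slots in line with the pins within 0.13 rad either way round, level within 0.13 rad. Bushing upright (0.2 rad) on the drawer floor, at rest, let go (all of step 1 and z of disc in the frame of nest between 0.015 and 0.034 m and horizontal distance between disc and nest below 0.008 m and angle between the x axis of disc and the x axis of nest, either way round below 0.13 rad and angle between disc's own z axis and vertical below 0.13 rad and linear speed of disc below 0.03 m/s and contact force between the fingers and disc above 1 N and contact force between disc and stage below 0.3 N); the arm keeps its last pose, push and grip.
It fails at once if the disc touches the stage, its pins or rails (contact force between disc and stage above 1 N).
It fails at once if the bushing is dropped from more than about 25 mm (linear speed of bushing above 0.7 m/s and contact force between the fingers and bushing below 0.05 N).
It fails at once if the disc is dropped from more than about 25 mm (linear speed of disc above 0.7 m/s and contact force between the fingers and disc below 0.05 N).
It fails at once if a bystander is moved by more than 30 mm (distance of any of amber_jar, brass_bushing, white_bottle, beaker, ring_gauge, screwdriver, notebook from where it was at the start of the episode above 0.03 m).
It also fails if it takes over 66 s, if anything falls off the work surface, if the arm or the gripper's body presses on something with over 40 N, if the wrist force passes 120 N, or if a joint passes its speed limit or range.

## Working session

There is one attempt and no reset: what is moved stays moved. The work goes in short steps, Python scripts to look and compute and a shell command to move; the robot and the scene stay as the last step left them, time stands still between calls to the robot, and variables do not carry over. Pictures are saved under pics/ and viewed, at most 10 in all, crops included, and the job is handed in when it is done.

```bash
mkdir -p pics
cat > h.py <<'E'
import numpy as np, cv2
from scipy.spatial.transform import Rotation as R
from cell import *
def rot(o):
    o=np.array(o,float)
    return o if o.shape==(3,3) else (R.from_rotvec(o).as_matrix() if o.size==3 else R.from_quat(o).as_matrix())
def ray(c,u,v):
    K=np.array([[c['fx'],0,c['cx']],[0,c['fy'],c['cy']],[0,0,1]])
    x,y=(u-c['cx'])/c['fx'],(v-c['cy'])/c['fy']; a,b=x,y
    for _ in range(20):
        s=1+c['k1']*(a*a+b*b); a,b=x/s,y/s
    d=rot(c['orientation'])@np.array([a,b,1]); return np.array(c['position']),d
def onz(c,u,v,z):
    p,d=ray(c,u,v); return p+d*(z-p[2])/d[2]
def tri(rs):
    A=0;b=0
    for p,d in rs:
        d=d/np.linalg.norm(d); M=np.eye(3)-np.outer(d,d); A=A+M; b=b+M@p
    x=np.linalg.solve(A,b)
    return x,[np.linalg.norm(np.cross(x-p,d/np.linalg.norm(d))) for p,d in rs]
def proj(c,X):
    q=rot(c['orientation']).T@(np.array(X)-c['position']); a,b=q[:2]/q[2]; s=1+c['k1']*(a*a+b*b)
    return np.array([c['fx']*a*s+c['cx'],c['fy']*b*s+c['cy']])
def save(c,n): cv2.imwrite('pics/'+n,c['image'][:,:,::-1])
E
python3 - <<'E'
from h import *
np.set_printoptions(precision=3,suppress=True)
s=observe(); print(s)
cs={}
for n in ('scene','top'):
    c=cs[n]=get_image(n); save(c,n+'0.png'); print(n,{k:v for k,v in c.items() if k!='image'})
    for l in ('bushing','nest','drawer_floor','disc','pad','stage','amber_jar','white_bottle','beaker','brass_bushing'):
        print(l,[(np.round(np.array(r['point'])*[640,480],1),round(r['score'],2)) for r in place_of(l,n)[:4]])
E
```

```text
{'clock': 0.0, 'joints': array([ 1.079,  0.435,  0.025,  1.574, -0.012,  1.134, -0.075]), 'dq': array([-0.   , -0.002, -0.   , -0.   ,  0.001, -0.001, -0.   ]), 'joint_efforts': array([ -0.   , -66.786,   0.985, -31.447,  -0.061,   0.043,   0.   ]), 'position': array([ 0.237, -0.578,  0.226]), 'ee_rot': array([-3.081, -0.607,  0.001]), 'force': array([ 0.072, -0.074,  0.348]), 'ft_torque': array([ 0.015,  0.044, -0.042]), 'gripper_force': 0.0, 'width': 0.9980774212998623}
scene {'fx': 453.772702289019, 'fy': 453.772702289019, 'cx': 320.4743283697359, 'cy': 239.62263774627672, 'k1': -0.05493008882127793, 'position': array([1.466, 0.523, 0.846]), 'orientation': array([-1.205, -2.107,  1.099])}
bushing [(array([263.3, 292.2]), 0.84), (array([286.4, 305.7]), 0.78), (array([318.1, 259.8]), 0.7), (array([348.8, 238.3]), 0.57)]
nest [(array([315.1, 259.1]), 0.95)]
drawer_floor [(array([224.9, 212.6]), 0.9)]
disc [(array([432.4, 288.3]), 0.75)]
pad [(array([434.5, 291.9]), 0.69)]
stage [(array([311.7, 267.2]), 0.6)]
amber_jar [(array([201.8, 206.1]), 0.93)]
white_bottle [(array([312.4, 226.8
[... 205 characters left out ...]
': -0.121438037808644, 'position': array([0.347, 0.017, 1.746]), 'orientation': array([-2.184,  2.141, -0.149])}
bushing [(array([319.1, 190.7]), 0.71), (array([343.2, 195.4]), 0.65), (array([326.1, 246.3]), 0.54), (array([317.3, 304.5]), 0.5)]
nest [(array([325.2, 247.8]), 0.74)]
drawer_floor [(array([434.5, 253. ]), 0.91)]
disc [(array([218.2, 272. ]), 0.97)]
pad [(array([214.4, 273.2]), 0.56), (array([326.6, 247.2]), 0.34)]
stage [(array([325.3, 251.1]), 0.69)]
amber_jar [(array([441.4, 210.4]), 0.6)]
white_bottle [(array([367. , 309.9]), 0.72), (array([216.6, 273.9]), 0.54), (array([278.7, 165.2]), 0.49)]
beaker [(array([276.7, 170.3]), 0.86)]
brass_bushing [(array([268. , 312.6]), 0.7)]
```

View pics/scene0.png

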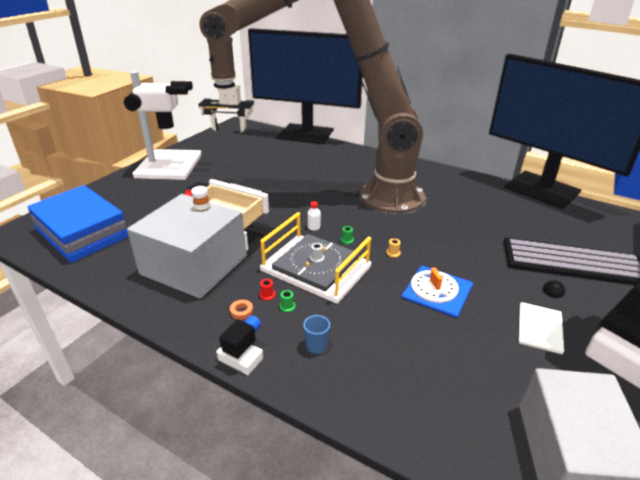

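View pics/top0.png

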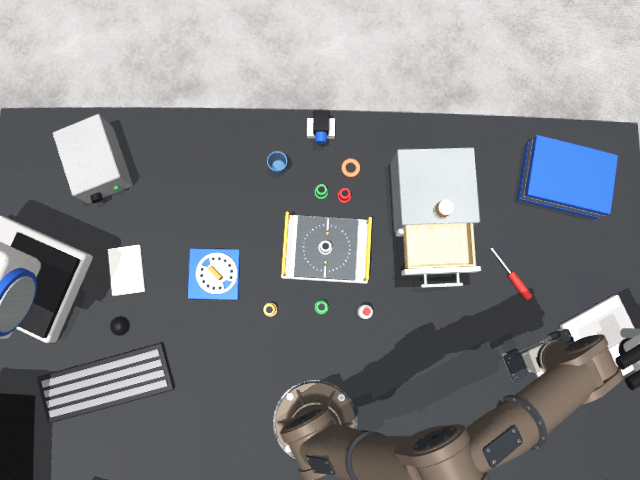

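Run:
```python
from h import *
np.set_printoptions(precision=4,suppress=True)
a=get_image('scene');b=get_image('top')
P={'bushing':((318.1,259.8),(326.1,246.3)),'nest':((315.1,259.1),(325.2,247.8)),'drawer':((224.9,212.6),(434.5,253)),'disc':((432.4,288.3),(218.2,272)),'pad':((434.5,291.9),(214.4,273.2)),'stage':((311.7,267.2),(325.3,251.1)),'jar':((201.8,206.1),(441.4,210.4)),'bottle':((312.4,226.8),(367,309.9)),'beaker':((312.5,344.8),(276.7,170.3)),
'brass?':((389.5,254.6),(268,312.6)),'look2':((348.8,238.3),(317.3,304.5)),'look3':((286.4,305.7),(319.1,190.7)),'look4':((263.3,292.2),(343.2,195.4))}
for k,(u,v) in P.items():
    x,e=tri([ray(a,*u),ray(b,*v)]); print(k,x,np.round(e,4))
```

```text
bushing [ 0.5375 -0.0198  0.0341] [0.0047 0.0047]
nest [ 0.536  -0.0231  0.0336] [0.0022 0.0022]
drawer [ 0.5258 -0.3605  0.0829] [0.0095 0.0095]
disc [0.4543 0.3133 0.0073] [0.0003 0.0003]
pad [ 0.4519  0.3239 -0.0034] [0.0029 0.0029]
stage [ 0.5324 -0.0299 -0.0027] [0.0083 0.0083]
jar [ 0.6371 -0.3557  0.1662] [0.0003 0.0003]
bottle [ 0.344  -0.1539 -0.0016] [0.0031 0.0031]
beaker [ 0.7935  0.131  -0.0077] [0.0096 0.0096]
brass? [ 0.335   0.1446 -0.0136] [0.0105 0.0105]
look2 [ 0.3599 -0.0012  0.0132] [0.0011 0.0011]
look3 [ 0.7228 -0.0015  0.0053] [0.0027 0.0027]
look4 [ 0.7109 -0.082   0.0078] [0.0065 0.0065]
```

Scene picture: the steel bushing is on the stage plate at about (317,252). Red (267,290) and green (287,300; 348,235) look-alikes and the brass one (394,247) stand on the bench. The disc with its orange handle is at (435,285), and the open drawer is at about (235,205). In the top view the bushing is at (326,247), the disc at (216,272) and the drawer at (437,245). The only grey one, and the only one on the stage, is at (326,247). I'll confirm it in a wrist crop after moving above it.

```bash
python3 -m handwheel '[[0,0,-0.5,0,0,0.93],[0,0,-0.5,0,0,0.93],[0,0,-0.5,0,0,0.93],[0,0,-0.5,0,0,0.93],[0,0,-0.5,0,0,0.93],[0,0,-0.5,0,0,0.93]]' 1 20
python3 -m handwheel '[[0.53,-1,0,0,0,0],[0.53,-1,0,0,0,0],[0.53,-1,0,0,0,0],[0.53,-1,0,0,0,0],[0.53,-1,0,0,0,0],[0.53,-1,0,0,0,0],[0.53,-1,0,0,0,0],[0.53,-1,0,0,0,0]]'
python3 -m handwheel '[[0.53,-1,0,0,0,0],[0.53,-1,0,0,0,0],[0.53,-1,0,0,0,0],[0.53,-1,0,0,0,0],[0.53,-1,0,0,0,0],[0.53,-1,0,0,0,0],[0.53,-1,0,0,0,0],[0.53,-1,0,0,0,0]]'
python3 -m handwheel '[[0.53,-1,0,0,0,0],[0.53,-1,0,0,0,0],[0.53,-1,0,0,0,0],[0.53,-1,0,0,0,0],[0.53,-1,0,0,0,0],[0.53,-1,0,0,0,0],[0,0,0,0,0,0],[0,0,0,0,0,0]]'
python3 - <<'E'
from h import *
np.set_printoptions(precision=4,suppress=True)
s=observe();print(s['position'],rot(s['ee_rot']))
c=get_image('wrist');save(c,'w1.png');print({k:v for k,v in c.items() if k!='image'})
for l in ('bushing','nest','disc','drawer_floor'):
        print(l,[(np.round(np.array(r['point'])*[640,480],1),round(r['score'],2)) for r in place_of(l,'wrist')[:4]])
E
```

```text
clock: 1.7
position: [0.2369, -0.5783, 0.2872]
ee_rot: [-3.142, 0.006, -0.0]
force: [0.5, -0.2, -0.4]
width: 0.998
gripper_force: 0.0
clock: 2.37
position: [0.3222, -0.4174, 0.2869]
ee_rot: [3.141, -0.001, 0.0]
force: [-0.1, -0.2, 0.8]
width: 1.005
gripper_force: 0.0
clock: 3.03
position: [0.4072, -0.2575, 0.2869]
ee_rot: [3.141, -0.001, 0.001]
force: [-0.1, -0.9, 0.9]
width: 1.002
gripper_force: 0.0
clock: 3.7
position: [0.4709, -0.1374, 0.2867]
ee_rot: [-3.141, -0.003, -0.0]
force: [-0.4, -0.4, 0.6]
width: 1.005
gripper_force: 0.0
[ 0.4709 -0.1374  0.2867] [[ 1.      0.0019  0.0001]
 [ 0.0019 -1.      0.0002]
 [ 0.0001 -0.0002 -1.    ]]
{'fx': 365.0633673539966, 'fy': 365.0633673539966, 'cx': 323.2818901619702, 'cy': 239.36184733097505, 'k1': 0.015832358177910857, 'position': array([ 0.5371, -0.1377,  0.4443]), 'orientation': array([ 2.093 , -2.0873, -0.2572])}
bushing [(array([212.6, 143.3]), 0.84), (array([228.5, 291.1]), 0.65)]
nest []
disc []
drawer_floor [(array([564.7, 156. ]), 0.88)]
```

```bash
python3 -m handwheel '[[0.55,-0.98,0,0,0,0],[0.55,-0.98,0,0,0,0],[0.55,-0.98,0,0,0,0],[0.55,-0.98,0,0,0,0],[0.55,-0.98,0,0,0,0],[0.55,-0.98,0,0,0,0],[0,0,0,0,0,0]]' | head -2
python3 - <<'E'
from h import *
np.set_printoptions(precision=4,suppress=True)
c=get_image('wrist');save(c,'w2.png');print(c['position'])
for l in ('bushing','nest','disc','drawer_floor'):
        print(l,[(np.round(np.array(r['point'])*[640,480],1),round(r['score'],2)) for r in place_of(l,'wrist')[:4]])
E
```

```text
clock: 4.53
position: [0.538, -0.0169, 0.2867]
[ 0.6041 -0.0175  0.4443]
bushing [(array([381.8,  49.8]), 0.98), (array([313.4,  39.5]), 0.57), (array([330.5, 204.2]), 0.56)]
nest []
disc [(array([ 55.3, 271.2]), 0.81)]
drawer_floor []
```

View pics/w2.png

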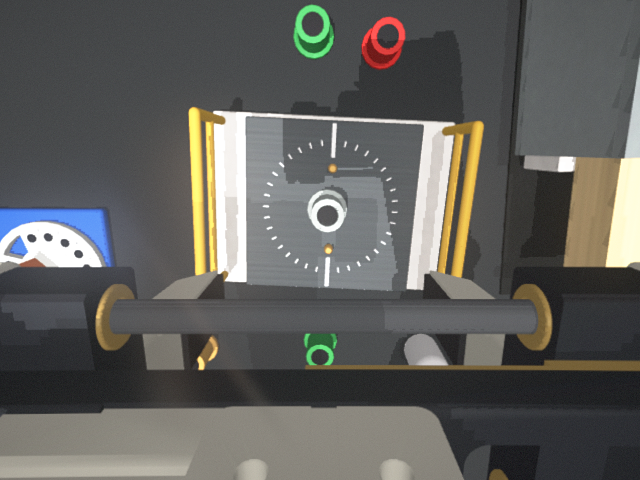

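Wrist picture: the steel bushing stands grey between the pins at (327,210), with pins at (333,168) and (328,250). The green (313,32) and red (384,42) look-alikes are behind the stage, so the steel one is at (327,210). Next is the confirming crop, along with the measurement.

Run:
```python
from h import *
np.set_printoptions(precision=4,suppress=True)
c2=get_image('wrist')
im=c2['image']
cv2.imwrite('pics/crop1.png',cv2.resize(im[140:300,230:430][:,:,::-1],None,fx=4,fy=4,interpolation=cv2.INTER_CUBIC)[:600])
hsv=cv2.cvtColor(im,cv2.COLOR_RGB2HSV)
m=((hsv[:,:,0]>8)&(hsv[:,:,0]<28)&(hsv[:,:,1]>110)&(hsv[:,:,2]>80)).astype(np.uint8)
n,_,st,ce=cv2.connectedComponentsWithStats(m)
for i in range(1,n):
    if 300<ce[i][0]<360 and 150<ce[i][1]<265: print('pin',ce[i],st[i][4],onz(c2,*ce[i],.048))
w=((im.min(2)>140)&(np.ptp(im.astype(int),axis=2)<40)).astype(np.uint8)
n,_,st,ce=cv2.connectedComponentsWithStats(w)
for i in range(1,n):
    if 318<ce[i][0]<345 and 110<ce[i][1]<290 and st[i][4]>20: print('wh',ce[i],st[i],onz(c2,*ce[i],.04),onz(c2,*ce[i],.045+.04))
for l in ('bushing','drawer_floor'):
    for r in trace(l,'wrist')[:4]: print(l,np.array(r['rect'])*[640,480,640,480],r['score'])
# two-view check
w1=dict(c2);w1['position']=np.array([ 0.5371, -0.1377,  0.4443]);w1['orientation']=np.array([ 2.093 , -2.0873, -0.2572])
print(tri([ray(w1,228.5,291.1),ray(c2,330.5,204.2)]), 'w1 red?',onz(w1,212.6,143.3,0), 'w1 drawer',onz(w1,564.7,156,.094))
```

```text
pin [325.6786 166.    ] 56 [ 0.5833 -0.0263  0.048 ]
pin [322.5745 246.7872] 47 [ 0.4941 -0.0227  0.048 ]
wh [326.8846 137.5   ] [325 121   5  35 156] [ 0.6127 -0.0276  0.04  ] [ 0.6115 -0.0271  0.085 ]
wh [320.3645 207.7547] [301 188  41  43 897] [ 0.5372 -0.0204  0.04  ] [ 0.5444 -0.0207  0.085 ]
wh [321.5689 269.8144] [319 255   6  30 167] [ 0.4641 -0.0215  0.04  ] [ 0.4795 -0.0216  0.085 ]
wh [332.375  267.9583] [331 265   4   7  24] [ 0.4664 -0.0341  0.04  ] [ 0.4815 -0.0328  0.085 ]
bushing [306.368  31.584  40.384  52.608] 0.9
bushing [321.536 206.88   39.872  45.408] 0.86
bushing [315.456 349.92   35.904  33.216] 0.76
bushing [377.408  39.456  39.168  48.912] 0.61
drawer_floor [599.68  208.608  80.576 110.592] 0.61
(array([ 0.5362, -0.0659,  0.3207]), [np.float64(0.06167476436795165), np.float64(0.06167476436795167)]) w1 red? [ 0.5415 -0.0081  0.    ] w1 drawer [ 0.5296 -0.3624  0.094 ]
```

View pics/crop1.png

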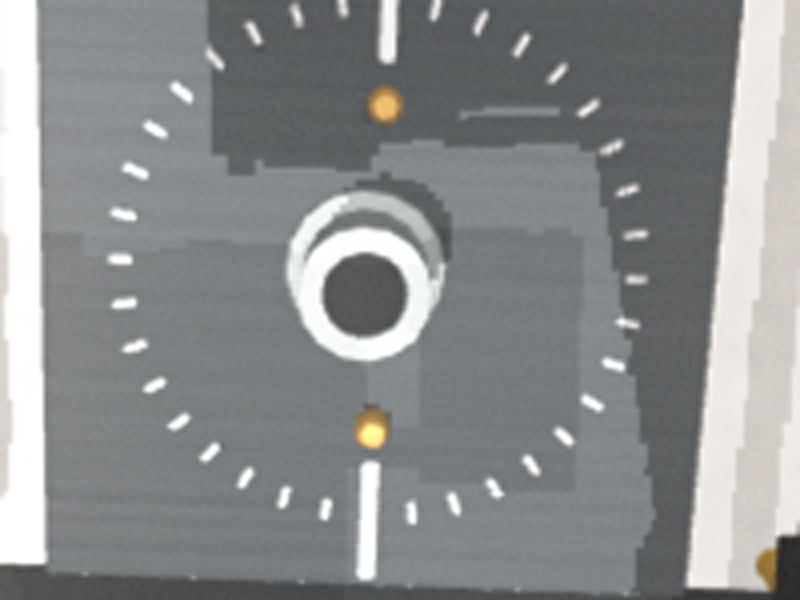

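View pics/w1.png

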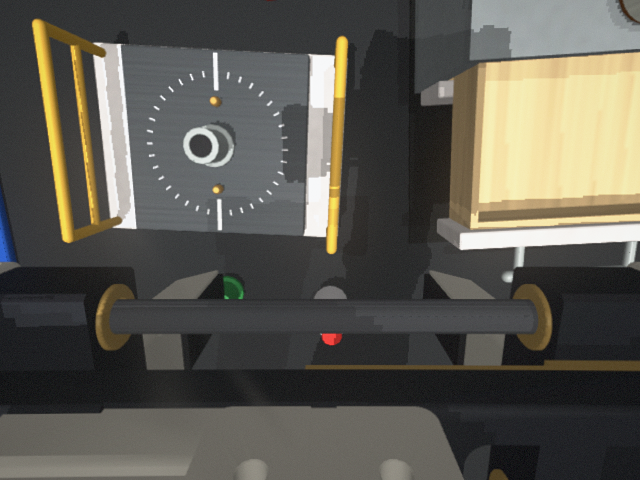

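The crop confirms it: a bare steel-grey flanged bushing between the two brass pins, on the plate. Its top ring is at full-image (321.5,213). In w1 the same ring is at (203,146), and the drawer is at right around (560,150).

Run:
```python
from h import *
np.set_printoptions(precision=4,suppress=True)
c=get_image('wrist'); s=observe(); print(s['position'],s['ee_rot'],c['position'],c['orientation'])
def hole(im,u,v):
    g=cv2.cvtColor(im,cv2.COLOR_RGB2GRAY); m=(g<100).astype(np.uint8)
    n,l,st,ce=cv2.connectedComponentsWithStats(m); i=l[int(v),int(u)]; return ce[i],st[i]
w1=dict(c);w1['image']=cv2.imread('pics/w1.png')[:,:,::-1].copy();w1['position']=np.array([ 0.5371, -0.1377,  0.4443]);w1['orientation']=np.array([ 2.093 , -2.0873, -0.2572])
h2,h1=hole(c['image'],321,213),hole(w1['image'],203,146); print(h1,h2)
print(tri([ray(w1,*h1[0]),ray(c,*h2[0])]), onz(c,*h2[0],.085))
# pins in w1
print('pins w1',onz(w1,215,101,.052),onz(w1,218,189,.052))
print('drawer front wall inner top ~',[onz(w1,u,v,.142) for u,v in ((480,216),(640,207),(452,225))], 'cab edge', onz(w1,470,68,.142),onz(w1,640,55,.164))
```

```text
[ 0.5363 -0.0218  0.2868] [ 3.1413 -0.0034  0.0002] [ 0.6025 -0.0226  0.4444] [ 2.0883 -2.092  -0.2572]
(array([200.248 , 145.4491]), array([190, 135,  22,  22, 383], dtype=int32)) (array([321.3135, 213.5281]), array([312, 204,  20,  20, 303], dtype=int32))
(array([ 0.5387, -0.0209,  0.0846]), [np.float64(7.121622205147705e-05), np.float64(7.121622205153596e-05)]) [ 0.5388 -0.021   0.085 ]
pins w1 [ 0.5821 -0.0287  0.052 ] [ 0.4938 -0.0256  0.052 ]
drawer front wall inner top ~ [array([ 0.4817, -0.2694,  0.142 ]), array([ 0.4895, -0.3998,  0.142 ]), array([ 0.474 , -0.2467,  0.142 ])] cab edge [ 0.5958 -0.2493  0.142 ] [ 0.5991 -0.3574  0.164 ]
```

```bash
python3 -m handwheel '[[0.12,-0.05,0,0,0,0.56],[0,0,1,0,0,0],[0,0,1,0,0,0],[0,0,1,0,0,0],[0,0,1,0,0,0],[0,0,1,0,0,0],[0,0,0,0,0,0],[0,0,0,0,0,0]]'
python3 - <<'E'
from h import *
c=get_image('wrist');print(c['position'])
im=c['image'];cv2.imwrite('pics/w3.png',im[:,:,::-1])
g=cv2.cvtColor(im,cv2.COLOR_RGB2GRAY)
u=proj(c,[.5387,-.0209,.085]);n,l,st,ce=cv2.connectedComponentsWithStats((g<100).astype(np.uint8));i=l[int(u[1]),int(u[0])];print(u,ce[i],st[i],onz(c,*ce[i],.085))
E
```

```text
clock: 5.65
position: [0.5384, -0.0203, 0.1864]
ee_rot: [3.141, -0.063, -0.003]
force: [-0.3, -0.2, 0.5]
width: 1.001
gripper_force: 0.0
[ 0.60480983 -0.02333149  0.34381964]
[323.12617867 240.16916865] [323.06239737 239.53366174] [310 226  27  28 609] [ 0.53918125 -0.02087234  0.085     ]
```

```bash
python3 -m handwheel '[[0.03,0.03,1,0,0,0],[0,0,1,0,0,0],[0,0,1,0,0,0],[0,0,1,0,0,0],[0,0,1,0,0,0],[0,0,1,0,0,0],[0,0,0.6,0,0,0],[0,0,0,0,0,0]]' 
python3 -m handwheel '[[0,0,0,0,0,0],[0,0,0,0,0,0],[0,0,0,0,0,0],[0,0,0,0,0,0],[0,0,0,0,0,0],[0,0,0,0,0,0],[0,0,0,0,0,0],[0,0,0,0,0,0]]' 0 30
```

```text
clock: 6.37
position: [0.5393, -0.0208, 0.0539]
ee_rot: [3.141, -0.063, -0.002]
force: [0.0, 0.1, 0.3]
width: 0.998
gripper_force: 0.0
clock: 7.03
position: [0.5396, -0.0206, 0.0548]
ee_rot: [3.141, -0.063, 0.0]
force: [0.6, 1.1, -0.8]
width: 0.469
gripper_force: 0.0
```

```bash
python3 -m handwheel '[[0,0,0,0,0,0],[0,0,0,0,0,0],[0,0,0,0,0,0],[0,0,0,0,0,0]]' 
python3 -m handwheel '[[0,0,-0.5,0,0,0],[0,0,-1,0,0,0],[0,0,-1,0,0,0],[0,0,-1,0,0,0],[0,0,-1,0,0,0],[0,0,-1,0,0,0],[0,0,-1,0,0,0],[0,0,-0.7,0,0,0]]'
python3 - <<'E'
from h import *
np.set_printoptions(precision=4,suppress=True)
# drawer from scene/top + wrist, after bushing gone from stage
for n in ('scene','top','wrist'):
    c=get_image(n); save(c,'d_'+n+'.png')
    print(n,[(np.round(np.array(r['point'])*[640,480],1),onz(c,*(np.array(r['point'])*[640,480]),.094),round(r['score'],2)) for r in place_of('drawer_floor',n)[:2]],
     [(np.round(np.array(r['point'])*[640,480],1),onz(c,*(np.array(r['point'])*[640,480]),.04),round(r['score'],2)) for r in place_of('nest',n)[:2]])
E
```

```text
clock: 7.37
position: [0.5395, -0.0206, 0.0547]
ee_rot: [3.141, -0.063, -0.0]
force: [-0.3, 0.4, 0.9]
width: 0.356
gripper_force: 30.0
clock: 8.03
position: [0.5397, -0.0206, 0.2011]
ee_rot: [-3.141, 0.063, -0.002]
force: [0.7, 0.2, -2.0]
width: 0.358
gripper_force: 30.0
scene [(array([534.1, 329.6]), array([0.5794, 0.5885, 0.094 ]), 0.73), (array([315. , 260.1]), array([0.6099, 0.0177, 0.094 ]), 0.22)] [(array([317.5, 258.9]), array([ 0.5397, -0.0152,  0.04  ]), 0.66), (array([538.1, 327.1]), array([0.5015, 0.6007, 0.04  ]), 0.56)]
top [(array([436.9, 253.4]), array([ 0.5181, -0.3575,  0.094 ]), 0.75), (array([441.8, 211.9]), array([ 0.6454, -0.3736,  0.094 ]), 0.36)] [(array([326.4, 248.4]), array([ 0.5325, -0.0248,  0.04  ]), 0.7)]
wrist [] [(array([326.8, 228.6]), array([ 0.535 , -0.0244,  0.04  ]), 0.8)]
```

```bash
python3 -m handwheel '[[-0.02,0.5,0,0,0,0],[-0.02,1,0,0,0,0],[-0.02,1,0,0,0,0],[-0.02,1,0,0,0,0],[-0.02,1,0,0,0,0],[-0.02,1,0,0,0,0],[-0.02,1,0,0,0,0],[-0.02,1,0,0,0,0]]' | head -2
python3 -m handwheel '[[-0.01,1,0,0,0,0],[-0.01,1,0,0,0,0],[-0.01,1,0,0,0,0],[-0.01,1,0,0,0,0],[-0.01,1,0,0,0,0],[-0.01,1,0,0,0,0],[-0.01,1,0,0,0,0],[-0.01,1,0,0,0,0]]' | head -2
python3 -m handwheel '[[0,1,0,0,0,0],[0,0.5,0,0,0,0],[0,0,0,0,0,0],[0,0,0,0,0,0]]'
python3 - <<'E'
from h import *
np.set_printoptions(precision=4,suppress=True)
c=get_image('wrist'); save(c,'w4.png'); print(c['position'],c['orientation'],c['fx'])
print([(np.round(np.array(r['point'])*[640,480],1),onz(c,*(np.array(r['point'])*[640,480]),.094),round(r['score'],2)) for r in place_of('drawer_floor','wrist')[:2]])
E
```

```text
clock: 9.15
position: [0.5298, -0.1723, 0.1984]
clock: 9.82
position: [0.5215, -0.3321, 0.1982]
clock: 10.15
position: [0.5207, -0.3602, 0.1982]
ee_rot: [-3.14, 0.064, 0.001]
force: [0.7, 0.7, -2.3]
width: 0.358
gripper_force: 30.0
[ 0.587  -0.3634  0.3557] [ 2.0499 -2.1338 -0.2644] 365.0633673539966
[(array([322.3, 226.4]), array([ 0.5309, -0.3604,  0.094 ]), 0.68)]
```

View pics/w4.png

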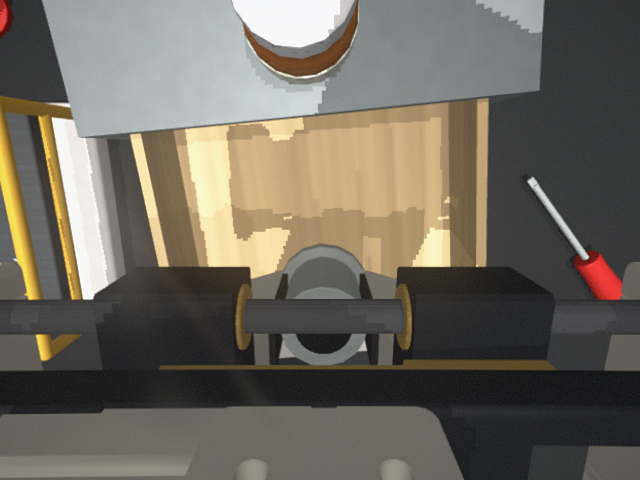

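Wrist picture: the bushing hangs at about (322,310), clear of both side walls (left inner wall about 150–200, right about 470). The jar sits on the cabinet at (300,30), ahead of the gripper. Lowering now.

```bash
python3 -m handwheel '[[0.2,0,0.6,0,0,0],[0,0,0.8,0,0,0],[0,0,0.8,0,0,0],[0,0,0.8,0,0,0],[0,0,0.6,0,0,0],[0,0,0.5,0,0,0],[0,0,0,0,0,0],[0,0,0,0,0,0]]'
python3 -m handwheel '[[0,0,0.12,0,0,0],[0,0,0.1,0,0,0],[0,0,0.08,0,0,0],[0,0,0,0,0,0],[0,0,0,0,0,0]]'
```

```text
clock: 10.92
position: [0.5252, -0.3599, 0.1163]
ee_rot: [-3.14, 0.062, 0.001]
force: [1.2, 0.4, -1.8]
width: 0.357
gripper_force: 30.0
clock: 11.33
position: [0.5252, -0.3604, 0.1109]
ee_rot: [3.141, -0.063, 0.0]
force: [-0.3, 0.4, -2.4]
width: 0.358
gripper_force: 30.0
```

```bash
python3 -m handwheel '[[0,0,0.08,0,0,0],[0,0,0.07,0,0,0],[0,0,0,0,0,0],[0,0,0,0,0,0]]'
```

```text
clock: 11.67
position: [0.5261, -0.3605, 0.1087]
ee_rot: [3.14, -0.062, 0.003]
force: [0.2, 0.5, 6.0]
width: 0.358
gripper_force: 30.0
```

The force rose by about 8 N at the expected height, so the bushing is on the floor. Releasing.

```bash
python3 -m handwheel '[[0,0,0,0,0,0],[0,0,0,0,0,0],[0,0,0,0,0,0],[0,0,0,0,0,0],[0,0,0,0,0,0],[0,0,0,0,0,0]]' 0.75
python3 -m handwheel '[[0,0,-0.4,0,0,0],[0,0,-0.6,0,0,0],[0,0,-1,0,0,0],[0,0,-1,0,0,0],[0,0,-1,0,0,0],[0,0,-1,0,0,0],[0,0,-1,0,0,0],[0,0,-1,0,0,0]]'
python3 - <<'E'
from h import *
np.set_printoptions(precision=4,suppress=True)
c=get_image('wrist'); save(c,'w5.png');t=get_image('top');a=get_image('scene')
for k in ('wrist','top','scene'):
    cc={'wrist':c,'top':t,'scene':a}[k]
    print(k,[(np.round(np.array(r['point'])*[640,480],1),onz(cc,*(np.array(r['point'])*[640,480]),.094),round(r['score'],2)) for r in place_of('bushing',k)[:5]])
v=np.vstack([cv2.resize(c['image'][150:400,150:500],(500,357))[:,:,::-1]]); cv2.imwrite('pics/w5c.png',v)
# disc handle in top: orange
for n,cc,z in (('top',t,.064),('scene',a,.064)):
    h=cv2.cvtColor(cc['image'],cv2.COLOR_RGB2HSV); m=((h[:,:,0]<16)&(h[:,:,1]>150)&(h[:,:,2]>120)).astype(np.uint8)
    k,_,st,ce=cv2.connectedComponentsWithStats(m)
    for i in range(1,k):
        if st[i][4]>25: print(n,ce[i],st[i],onz(cc,*ce[i],z))
E
```

```text
clock: 12.17
position: [0.525, -0.3604, 0.1076]
ee_rot: [-3.141, 0.063, 0.0]
force: [-0.0, 0.1, 1.0]
width: 0.729
gripper_force: 0.0
clock: 12.83
position: [0.5253, -0.3604, 0.2503]
ee_rot: [3.14, -0.063, 0.002]
force: [0.6, -0.4, 0.1]
width: 0.748
gripper_force: 0.0
wrist [(array([323.9, 222. ]), array([ 0.5285, -0.3618,  0.094 ]), 0.89), (array([35.7, 36.4]), array([ 0.682 , -0.1463,  0.094 ]), 0.87)]
top [(array([323.5, 193.2]), array([ 0.6949, -0.0119,  0.094 ]), 0.7), (array([342.5, 197.7]), array([ 0.6823, -0.0698,  0.094 ]), 0.69), (array([507.7, 271. ]), array([ 0.4683, -0.5761,  0.094 ]), 0.59), (array([322.6, 305.7]), array([ 0.3556, -0.0153,  0.094 ]), 0.42), (array([435.1, 249.5]), array([ 0.5298, -0.3519,  0.094 ]), 0.39)]
scene [(array([284.7, 305.3]), array([0.803 , 0.0471, 0.094 ]), 0.74), (array([265.9, 293.6]), array([ 0.7917, -0.0166,  0.094 ]), 0.63), (array([231.5, 211.2]), array([ 0.5245, -0.3451,  0.094 ]), 0.45), (array([346.5, 240.4]), array([0.4807, 0.0479, 0.094 ]), 0.44)]
top [343.8306 195.5645] [338 188  13  15 124] [ 0.6952 -0.0753  0.064 ]
top [519.8863 285.9052] [508 272  24  28 211] [ 0.4249 -0.6251  0.064 ]
scene [187.9737 192.1053] [185 189   7   7  38] [ 0.4635 -0.5991  0.064 ]
scene [200.5455 200.4545] [194 197  14   7  66] [ 0.4857 -0.5185  0.064 ]
scene [313.6364 204.0455] [310 201   8   7  44] [ 0.3044 -0.1691  0.064 ]
scene [435.386  280.0614] [431 270  11  19 114] [0.4853 0.3236 0.064 ]
scene [266.56  290.004] [259 279  16  22 250] [ 0.7524 -0.045   0.064 ]
scene [241.0556 305.5185] [235 303  13   7  54] [ 0.8337 -0.0652  0.064 ]
scene [240.8158 315.1579] [230 309  23  11  76] [ 0.8612 -0.0442  0.064 ]
```

View pics/w5c.png

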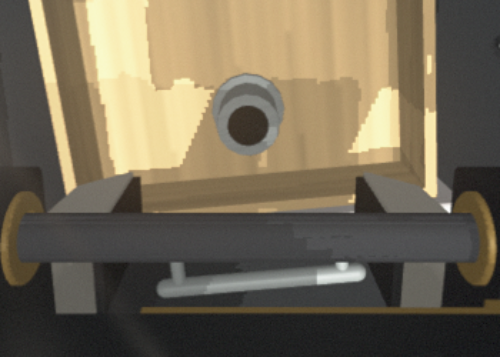

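The crop shows the bushing upright and free in the drawer at about (250,115). On to the disc, taking two wrist views on the way.

```bash
for i in 1; do python3 -m handwheel '[[-0.14,-0.985,0,0,0,0],[-0.14,-0.985,0,0,0,0],[-0.14,-0.985,0,0,0,0],[-0.14,-0.985,0,0,0,0],[-0.14,-0.985,0,0,0,0],[-0.14,-0.985,0,0,0,0],[-0.14,-0.985,0,0,0,0],[-0.14,-0.985,0,0,0,0]]' | head -2
python3 -m handwheel '[[-0.14,-0.985,0,0,0,0],[-0.14,-0.985,0,0,0,0],[-0.14,-0.985,0,0,0,0],[-0.14,-0.985,0,0,0,0],[-0.14,-0.985,0,0,0,0],[-0.14,-0.985,0,0,0,0],[-0.14,-0.985,0,0,0,0],[-0.14,-0.985,0,0,0,0]]' | head -2
python3 -m handwheel '[[-0.14,-0.985,0,0,0,0],[-0.14,-0.985,0,0,0,0],[-0.14,-0.985,0,0,0,0],[-0.14,-0.985,0,0,0,0],[-0.14,-0.985,0,0,0,0],[-0.14,-0.985,0,0,0,0],[0,0,0,0,0,0],[0,0,0,0,0,0]]' | head -2
python3 - <<'E'
from h import *
import pickle
c=get_image('wrist'); save(c,'w6.png'); pickle.dump(c,open('w6.pkl','wb'))
E
python3 -m handwheel '[[-0.14,-0.985,0,0,0,0],[-0.14,-0.985,0,0,0,0],[-0.14,-0.985,0,0,0,0],[-0.14,-0.985,0,0,0,0],[-0.14,-0.985,0,0,0,0],[-0.14,-0.985,0,0,0,0],[0,0,0,0,0,0],[0,0,0,0,0,0]]' | head -2
python3 -m handwheel '[[-0.14,-0.985,0,0,0,0],[-0.14,-0.985,0,0,0,0],[-0.14,-0.985,0,0,0,0],[-0.14,-0.985,0,0,0,0],[0,0,0,0,0,0],[0,0,0,0,0,0],[0,0,0,0,0,0],[0,0,0,0,0,0]]' | head -3
done
python3 - <<'E'
from h import *
import pickle
c=get_image('wrist'); save(c,'w7.png'); pickle.dump(c,open('w7.pkl','wb'))
print([(np.array(r['point'])*[640,480],r['score']) for r in place_of('disc','wrist')])
o=[]
for c in (pickle.load(open('w6.pkl','rb')),c):
    h=cv2.cvtColor(c['image'],cv2.COLOR_RGB2HSV); m=((h[:,:,0]<18)&(h[:,:,1]>120)&(h[:,:,2]>60)).astype(np.uint8)
    k,l,st,ce=cv2.connectedComponentsWithStats(m)
    for i in range(1,k):
        if st[i][4]>100: print(ce[i],st[i],onz(c,*ce[i],.06))
E
```

```text
clock: 13.8
position: [0.5083, -0.2009, 0.2469]
clock: 14.47
position: [0.4922, -0.0427, 0.247]
clock: 15.13
position: [0.4803, 0.0761, 0.2471]
clock: 15.85
position: [0.4688, 0.1937, 0.2473]
clock: 16.52
position: [0.4615, 0.2711, 0.2475]
ee_rot: [3.14, -0.067, -0.0]
[(array([282.176, 220.32 ]), 0.76)]
[ 75.08607595 250.3       ] [ 52 231  51  36 790] [0.45756127 0.31782482 0.06      ]
[276.32034632 228.52958153] [254 208  46  42 693] [0.45371388 0.31598012 0.06      ]
```

```bash
python3 -c "
import cv2,numpy as np
a=cv2.imread('pics/w6.png')[:340];b=cv2.imread('pics/w7.png')[:340]
cv2.imwrite('pics/w67.png',np.vstack([a[60:340],b[20:340]]))"
```

```text
(no output)
```

View pics/w67.png

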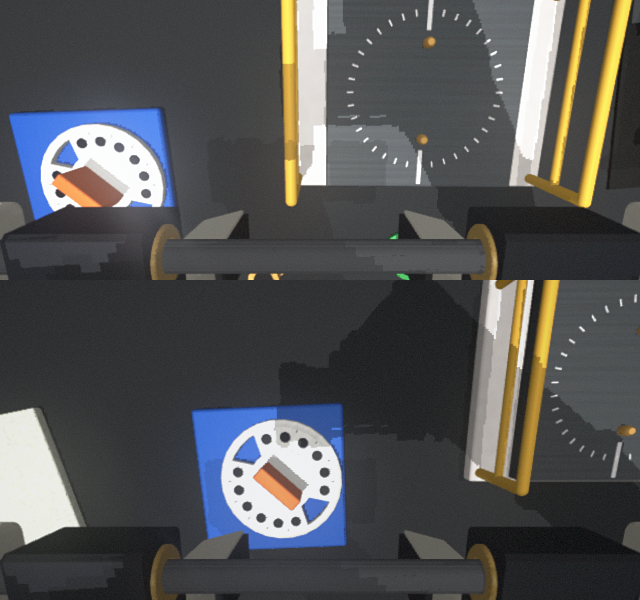

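The picture shows the disc on the blue pad (second view, centre about (282,218) in image pixels), with the handle running from upper left to lower right and in line with the slots at (258,193) and (318,250). Measuring it.

Run:
```python
from h import *
import pickle
np.set_printoptions(precision=4,suppress=True)
tops=[]
for f in ('w6','w7'):
    c=pickle.load(open(f+'.pkl','rb'))
    h=cv2.cvtColor(c['image'],cv2.COLOR_RGB2HSV)
    m=((h[:,:,0]<18)&(h[:,:,1]>120)&(h[:,:,2]>60)).astype(np.uint8); k,l,st,ce=cv2.connectedComponentsWithStats(m)
    i=1+np.argmax(st[1:,4]); V=h[:,:,2][l==i]; t,_=cv2.threshold(V,0,255,cv2.THRESH_OTSU)
    mm=((l==i)&(h[:,:,2]>t)).astype(np.uint8); k,l2,st2,ce2=cv2.connectedComponentsWithStats(mm); j=1+np.argmax(st2[1:,4])
    cn=cv2.findContours((l2==j).astype(np.uint8),0,2)[0][0]
    X=np.array([onz(c,*p,.064)[:2]*1000 for p in cn[:,0]],np.float32); r=cv2.minAreaRect(X); print(f,t,ce2[j],st2[j],'top face mm',r)
    tops.append(ray(c,*ce2[j]))
    # white disc
    im=c['image'];w=((im.min(2)>130)&(h[:,:,1]<40)).astype(np.uint8);k,l,st,ce=cv2.connectedComponentsWithStats(w)
    u=proj(c,[.455,.315,.022]); q=min([i for i in range(1,k) if st[i][4]>800],key=lambda i:np.hypot(*(ce[i]-u)))
    cn=cv2.convexHull(np.vstack(cv2.findContours((l==q).astype(np.uint8),0,2)[0]))
    X=np.array([onz(c,*p,.022)[:2]*1000 for p in cn[:,0]],np.float32); print('disc',cv2.fitEllipse(X))
    b=((h[:,:,0]>100)&(h[:,:,0]<125)&(h[:,:,1]>150)).astype(np.uint8);k,l,st,ce=cv2.connectedComponentsWithStats(b)
    for i in range(1,k):
        if 40<st[i][4]<1000: print('slot?',ce[i],st[i][4],onz(c,*ce[i],.017))
print(tri(tops)); s=observe(); print(s['position'],s['ee_rot'])
```

```text
w6 197.0 [ 73.9042 252.3049] [ 52 235  49  32 574] top face mm ((454.39752197265625, 315.0505676269531), (47.0923957824707, 13.575291633605957), 45.33721923828125)
disc ((455.8850402832031, 313.41943359375), (125.07168579101562, 130.85614013671875), 9.318245887756348)
slot? [ 67.2573 214.9834] 241 [0.4857 0.3487 0.017 ]
w7 197.0 [275.9716 229.0079] [254 209  46  41 633] top face mm ((453.81951904296875, 315.5245056152344), (48.281394958496094, 12.231131553649902), 45.5915641784668)
disc ((453.8970642089844, 315.3133239746094), (128.28024291992188, 128.4451904296875), 17.68910026550293)
slot? [248.4091 190.929 ] 352 [0.4864 0.3485 0.017 ]
slot? [313.8602 247.3943] 279 [0.4215 0.2822 0.017 ]
(array([0.4557, 0.3157, 0.0653]), [np.float64(0.0012633250324333835), np.float64(0.0012633250324331862)])
[0.4613 0.2717 0.2477] [ 3.1402 -0.0659  0.0002]
```

```bash
python3 -m handwheel '[[-0.15,-0.72,0,0,0,0],[-0.15,-0.72,0,0,0,0],[-0.16,-0.73,0,0,0,0],[0,0,0.8,0,0,-1],[0,0,0.8,0,0,-1],[0,0,0.8,0,0,-1],[0,0,0.8,0,0,-1],[0,0,0,0,0,-1]]' | head -3
python3 -m handwheel '[[0,0,0,0,0,-1],[0,0,0,0,0,-1],[0,0,0,0,0,-1],[0,0,0,0,0,-1],[0,0,0,0,0,-1],[0,0,0,0,0,-1],[0,0,0,0,0,-0.97],[0,0,0,0,0,0]]' | head -3
python3 -m handwheel '[[0,0,0,0,0,0],[0,0,0,0,0,0]]' | head -3
python3 - <<'E'
from h import *
np.set_printoptions(precision=4,suppress=True)
s=observe();M=rot(s['ee_rot']);print(s['position'],'yaw',np.degrees(np.arctan2(M[1,0],M[0,0])),s['joints'])
print('shift units for disc',M.T@(np.array([.454,.3154,.032])-s['position'])/.02)
c=get_image('wrist');save(c,'w8.png');h=cv2.cvtColor(c['image'],cv2.COLOR_RGB2HSV)
m=((h[:,:,0]<18)&(h[:,:,1]>120)&(h[:,:,2]>197)).astype(np.uint8);k,l,st,ce=cv2.connectedComponentsWithStats(m);i=1+np.argmax(st[1:,4])
cn=cv2.findContours((l==i).astype(np.uint8),0,2)[0][0]
print(st[i],cv2.minAreaRect(np.array([onz(c,*p,.064)[:2]*1000 for p in cn[:,0]],np.float32)))
E
```

```text
clock: 17.28
position: [0.4525, 0.3148, 0.1807]
ee_rot: [3.101, 0.487, -0.006]
clock: 17.95
position: [0.4538, 0.316, 0.1837]
ee_rot: [2.895, 1.22, -0.0]
clock: 18.12
position: [0.4536, 0.3164, 0.1837]
ee_rot: [2.898, 1.213, -0.0]
[0.4536 0.3164 0.1837] yaw 45.42513042315689 [-0.2396  0.4387 -0.6379  1.7669  0.2989  1.0345 -1.7649]
shift units for disc [-0.0212  0.0506  7.5851]
[315 204  16  60 928] ((454.11151123046875, 315.8894958496094), (47.336360931396484, 11.835251808166504), 45.157936096191406)
```

```bash
python3 -m handwheel '[[-0.02,0.04,1,0,0,0],[0,0,1,0,0,0],[0,0,1,0,0,0],[0,0,1,0,0,0],[0,0,1,0,0,0],[0,0,1,0,0,0],[0,0,1,0,0,0],[0,0,0.5,0,0,0]]' | head -3
python3 -m handwheel '[[0,0,0,0,0,0],[0,0,0,0,0,0],[0,0,0,0,0,0],[0,0,0,0,0,0],[0,0,0,0,0,0],[0,0,0,0,0,0],[0,0,0,0,0,0],[0,0,0,0,0,0]]' 0 45
python3 -m handwheel '[[0,0,0,0,0,0],[0,0,0,0,0,0],[0,0,0,0,0,0],[0,0,0,0,0,0]]'
```

```text
clock: 18.83
position: [0.4529, 0.3151, 0.0316]
ee_rot: [2.896, 1.215, -0.004]
clock: 19.5
position: [0.4538, 0.316, 0.034]
ee_rot: [2.896, 1.217, 0.001]
force: [-0.2, 0.7, 0.6]
width: 0.216
gripper_force: 0.0
clock: 19.83
position: [0.4536, 0.3162, 0.0339]
ee_rot: [-2.896, -1.217, -0.0]
force: [-1.6, -0.2, 3.3]
width: 0.153
gripper_force: 45.0
```

```bash
python3 -m handwheel '[[0,0,-0.4,0,0,0],[0,0,-1,0,0,0],[0,0,-1,0,0,0],[0,0,-1,0,0,0],[0,0,-1,0,0,0],[0,0,-1,0,0,0],[0,0,-1,0,0,0],[0,0,-1,0,0,0]]' | head -3
python3 -m handwheel '[[0,0,-0.5,0,0,1],[0,0,0,0,0,1],[0,0,0,0,0,1],[0,0,0,0,0,1],[0,0,0,0,0,1],[0,0,0,0,0,1],[0,0,0,0,0,1],[0,0,0,0,0,1]]'| head -3
python3 -m handwheel '[[0,0,0,0,0,1],[0,0,0,0,0,1],[0,0,0,0,0,1],[0,0,0,0,0,0.95],[0,0,0,0,0,0],[0,0,0,0,0,0]]'
python3 - <<'E'
from h import *
np.set_printoptions(precision=4,suppress=True)
s=observe();M=rot(s['ee_rot']);print(s['position'],'yaw',np.degrees(np.arctan2(M[1,0],M[0,0])))
print('shift units to nest',M.T@(np.array([.5386,-.0245,.19])-s['position'])/.02)
E
```

```text
clock: 20.5
position: [0.4532, 0.3153, 0.1827]
ee_rot: [2.896, 1.217, -0.002]
clock: 21.17
position: [0.4533, 0.3154, 0.1916]
ee_rot: [3.119, 0.366, -0.002]
clock: 21.67
position: [0.4534, 0.3157, 0.1916]
ee_rot: [3.14, -0.057, -0.001]
force: [-0.0, 0.3, -2.2]
width: 0.15
gripper_force: 45.0
[0.4534 0.3157 0.1916] yaw -2.08521471748759
shift units to nest [ 4.8767 16.8418  0.0916]
```

```bash
python3 -m handwheel '[[0.15,0.5,0,0,0,0],[0.29,1,0,0,0,0],[0.29,1,0,0,0,0],[0.29,1,0,0,0,0],[0.29,1,0,0,0,0],[0.29,1,0,0,0,0],[0.29,1,0,0,0,0],[0.29,1,0,0,0,0]]' | head -3
python3 -m handwheel '[[0.29,1,0,0,0,0],[0.29,1,0,0,0,0],[0.29,1,0,0,0,0],[0.29,1,0,0,0,0],[0.29,1,0,0,0,0],[0.29,1,0,0,0,0],[0.29,1,0,0,0,0],[0.29,1,0,0,0,0]]' | head -3
python3 -m handwheel '[[0.29,1,0,0,0,0],[0.09,0.34,0,0,0,0],[0,0,0,0,0,0],[0,0,0,0,0,0],[0,0,0,0,0,0],[0,0,0,0,0,0]]'
python3 - <<'E'
from h import *
np.set_printoptions(precision=4,suppress=True)
s=observe();M=rot(s['ee_rot']);print(s['position'],'yaw',np.degrees(np.arctan2(M[1,0],M[0,0])))
print('shift units to nest',M.T@(np.array([.5386,-.0245,.087])-s['position'])/.02)
c=get_image('wrist');save(c,'w9.png');print(c['position'])
import pickle;pickle.dump(c,open('w9.pkl','wb'))
E
```

```text
clock: 22.33
position: [0.4915, 0.1623, 0.1917]
ee_rot: [3.141, -0.059, -0.0]
clock: 23.0
position: [0.5313, 0.0007, 0.1917]
ee_rot: [3.141, -0.059, -0.001]
clock: 23.5
position: [0.5379, -0.0228, 0.1918]
ee_rot: [-3.14, 0.057, 0.0]
force: [-0.0, -1.0, -3.4]
width: 0.149
gripper_force: 45.0
[ 0.5379 -0.0228  0.1918] yaw -2.070084580363558
shift units to nest [0.0378 0.0867 5.24  ]
[ 0.6041 -0.0256  0.3493]
```

View pics/w9.png

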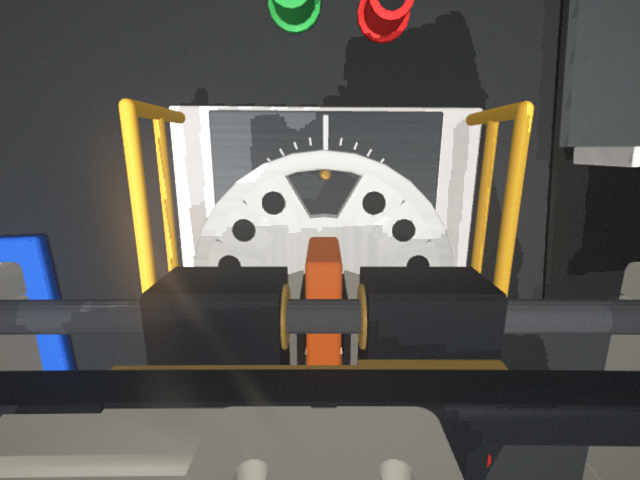

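Wrist picture: the disc is level in the fingers, with its far slot (about (325,193)) right over the far brass pin (325,175) and white line (325,132). Checking its centre relative to the TCP before lowering.

Run:
```python
from h import *
import pickle
from scipy.optimize import least_squares
np.set_printoptions(precision=4,suppress=True)
c=pickle.load(open('w9.pkl','rb'));im=c['image'];h=cv2.cvtColor(im,cv2.COLOR_RGB2HSV)
s=observe();M=rot(s['ee_rot']);T=s['position'];z=T[2]-.0219+.010
w=((im.min(2)>165)&(h[:,:,1]<50)).astype(np.uint8)
pts=[]
for u in range(235,416,3):   # top edge of the disc: from the handle-side upward
    col=im[:,u,:].min(1).astype(int); e=np.diff(cv2.GaussianBlur(col.astype(np.float32)[:,None],(1,5),0)[:,0])
    X0=np.array([T[0],T[1],z]); y0=T[1]-(u-323)*.0005
    # predicted edge row
    best=min(range(140,260),key=lambda v:abs(np.hypot(*(onz(c,u,v,z)-X0)[:2])-.065) if onz(c,u,v,z)[0]>T[0] else 9)
    r=range(best-9,best+9); v=max(r,key=lambda q:e[q]); pts.append(onz(c,u,v+.5,z)[:2])
pts=np.array(pts)
f=least_squares(lambda p:np.hypot(*(pts-p).T)-.065,T[:2],loss='soft_l1',f_scale=.0005)
print('disc centre',f.x,'TCP',T,'off in tool',M.T@np.r_[f.x-T[:2],0],'rms',np.median(abs(f.fun)))
o=((h[:,:,0]<28)&(h[:,:,0]>8)&(h[:,:,1]>110)).astype(np.uint8);k,l,st,ce=cv2.connectedComponentsWithStats(o)
for i in range(1,k):
    if 310<ce[i][0]<340 and 160<ce[i][1]<185: print('pin',ce[i],onz(c,*ce[i],.05))
```

```text
disc centre [ 0.538  -0.0231] TCP [ 0.538  -0.0229  0.1918] off in tool [ 0.      0.0002 -0.    ] rms 0.0001639136016279158
pin [324.8824 174.2941] [ 0.5831 -0.0263  0.05  ]
```

```bash
python3 -m handwheel '[[0.03,0.08,0.5,0,0,0.06],[0,0,0.8,0,0,0],[0,0,0.8,0,0,0],[0,0,0.8,0,0,0],[0,0,0.8,0,0,0],[0,0,0.6,0,0,0],[0,0,0,0,0,0],[0,0,0,0,0,0]]'
python3 -m handwheel '[[0,0,0.5,0,0,0],[0,0,0.4,0,0,0],[0,0,0.1,0,0,0],[0,0,0,0,0,0],[0,0,0,0,0,0],[0,0,0,0,0,0],[0,0,0,0,0,0],[0,0,0,0,0,0]]'
python3 - <<'E'
from h import *
np.set_printoptions(precision=4,suppress=True)
s=observe();M=rot(s['ee_rot']);T=s['position'];print(T,'yaw',np.degrees(np.arctan2(M[1,0],M[0,0])),M[:,2])
c=get_image('wrist');h=cv2.cvtColor(c['image'],cv2.COLOR_RGB2HSV)
a=get_image('scene');cv2.imwrite('pics/end.png',np.hstack([cv2.resize(a['image'][180:340,160:400],(400,267)),cv2.resize(c['image'][80:347],(400,267))])[:,:,::-1])
print('underside',T[2]-.0219)
E
```

```text
clock: 24.22
position: [0.5381, -0.0256, 0.1049]
ee_rot: [-3.141, 0.066, 0.003]
force: [-0.1, 0.7, -2.6]
width: 0.151
gripper_force: 45.0
clock: 24.88
position: [0.539, -0.0259, 0.086]
ee_rot: [3.141, -0.067, 0.001]
force: [0.6, -0.3, -3.3]
width: 0.148
gripper_force: 45.0
[ 0.539  -0.0259  0.086 ] yaw -2.4519134627591246 [ 0.0006 -0.0001 -1.    ]
underside 0.06414328608531286
```

View pics/end.png

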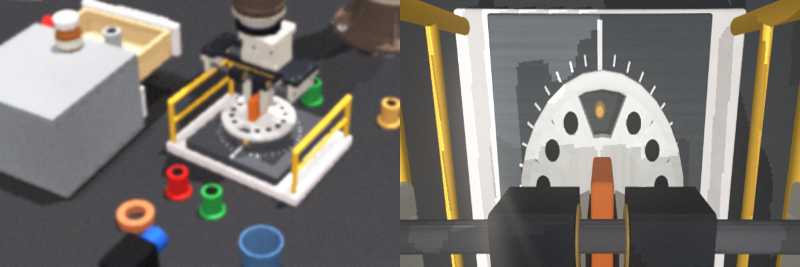

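The final picture shows the disc hovering level over the stage. Its slot frames the pin at (600,110) in the right half, in line with the white line at (600,45). The bushing stands upright in the drawer at (112,37) in the left half. The disc underside is about 24 mm above the plate and it is centred within about 2 mm, so I'm handing in.

```bash
python3 -c "
from cell import *
print(sign_off())"
```

```text
the job is handed in; nothing more can be done
None
```

The job is handed in, with no verdict returned: the steel bushing stands let go in the open top drawer, and the disc is held level about 12 mm above the pin tips, centred within about 2 mm with its slots over the pins.

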